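# Thread the teal stencil onto the bakery's stencil board

### The arm

A 6-joint arm with a two-finger parallel gripper is mounted at the origin on the work surface. World frame = base frame: x ahead of the robot, y to its left, z up, the work surface at z = 0. Lengths are in m, angles in rad, forces in N, time in s.
With the tool pointing down it reaches from about 0.25 to 0.775 m from the base axis. Payload 4 kg.
Tool frame: the origin (TCP) lies midway between the tips of the shut fingers; the grasp point (between the pads) lies 19 mm behind it (robot.tcp_to_grasp is the distance from the TCP to the grasp point, in m); x points along the fingers, y is the direction in which the jaws open and shut, and the axes are right-handed (so a half turn about x gives the same grasp; the last joint's range is limited). The gripper opens to 94 mm and grips with 3 to 60 N. Pads are 16 mm wide; open, the fingers measure 119 mm over their backs; the gripper's body (75 mm by 177 mm) begins 78 mm behind the grasp point.
Start: joints at [-1.264, 0.087, 1.371, -0, 1.684, -0.103], TCP at [0.219, -0.504, 0.206] pointing down, gripper open.
Joint ranges: [-3.1, 3.1], [-0.76, 2.03], [0.27, 2.55], [-1.08, 4.22], [0.17, 2.65], [-2.57, 2.57]. Speed limits (rad/s): [2.79, 2.79, 3.14, 3.14, 3.14, 3.14].

### API

Orientations are given as [roll, pitch, yaw] about the fixed x, y, z axes, in that order (R = Rz(yaw) Ry(pitch) Rx(roll)).
In Python, from bench import robot gives the robot as it stands.
- The arm moves only by the tool send_rows, never from a script. Its argument "increments" is a list of rows, each a list of 5 numbers: the opening, from -1 (shut) to 1 (fully open), so that 0 is half open, then the shift along the tool's x, y, z in m, then the turn about the tool's x in rad. In form: [[hand, tx, ty, tz, roll], ...]. A call has 1 to 5 rows; each row is the pose to reach, as a shift and turn from the pose commanded when the call began, along the tool's axes at that moment; what a row does not reach only later rows make up. A row lasts 1/12 s, in which the tool goes at most 41.7 mm and 7.16 degrees, less where a joint would pass 70% of its speed; a pose out of reach is approached as far as the arm can. A call with a gripper value outside its range is refused whole. The fingers move at their own pace and stop on an object; the grip force is fixed at half the most. Time passes only in rows, so rows that repeat a pose let the fingers close. It gives the time, the measured TCP pose, the force and the opening at its end, in the units of the state.
- robot.get_obs(): the state, without advancing time (a new reading comes with each control period).
- robot.snapshot(name): name is "side" or "top" or "wrist"; returns a dict with "image" (384x512x3 uint8, red, green, blue), "intrinsics" (3x3 intrinsics, pixels), "world_from_camera" (4x4, takes a point from camera to world coordinates). Camera axes: x right, y down, z forward; pixel columns grow to the right and rows downward; lengths in m; the calibration is good to about 2 mm. A picture is of the moment at which its call begins. There is no depth.
- robot.close_job(): hands the job in, once; it reports no verdict.
The state is a dict: "time": time; "joint_positions": joint angles; "qvel": joint speeds; "joint_torque": joint torques, N m; "tool_pos": TCP position; "ee_rot": TCP orientation; "wrist_force": force on the tool from outside, world axes, zero at the start; "wrist_torque": the same for the moment, N m; "width": finger opening in m.
Only numpy, scipy, OpenCV 4.12 (cv2) and the standard library are available. Lean on these libraries where they do the work, as an engineer would, in place of code of your own. Each camera call takes 0.05 s, during which the arm holds its last target.

### The job

Get the stencil board ready for the next batch of biscuits: pick up the teal stencil by the rib on its top, line up its two round holes with the two pins of the white board, and lower it over both pins until it lies flat on the board, then let go. Do not drop it onto the pins, and leave the orange and yellow stencils where they lie, because their holes do not fit.

Things in the scene. Friction and masses are not known exactly. Their poses are not given: they have to be found in the camera images.
- teal_stencil_centre (a point): Teal plastic plate lying flat: 90 mm along x, 160 along y, 8 thick, about 120 g. Two round 30 mm holes on its y axis, 55 mm either side of the centre; small oblong windows are not for the pins. A grip rib stands on top in the middle: 14 mm thick along x, 50 long along y, 34 high above the plate. Point: plate's centre, 21 mm above its underside (total height 42); z up. Either way round fits.
- board_seat (a point): White board fixed to the table: 130 mm along x, 220 along y, 15 thick, thin dark lines along its long edges. Two upright steel pins, 10 mm in diameter with tapered tips, stand 35 mm above its top on its y axis, 55 mm either side of the centre. Point: centre of its top face, midway between the pins; z up.
- orange_stencil_centre (a point): Orange plate of the same outline, thickness and rib height as the teal one, but with a rib only 34 mm long and its holes only 72 mm apart, so that it does not fit. Point as for the teal one. To be left alone.
- yellow_stencil_centre (a point): Yellow plate, otherwise the same as the orange one. To be left alone.

How it is judged:
At the end, for the whole second after the job is handed in: The teal stencil lies flat and still on the board, right side up, with a pin through each of its round holes: its centre within 15 mm of the board's centre, its long axis within 12 degrees of the board's either way round, its underside within 3 mm of the board's top (horizontal distance between teal_stencil_centre and board_seat below 0.015 m and angle between the y axis of teal_stencil_centre and the y axis of board_seat, either way round below 0.21 rad and z of teal_stencil_centre in the frame of board_seat between 0.018 and 0.024 m and angle between teal_stencil_centre's own z axis and vertical below 0.06 rad and linear speed of teal_stencil below 0.02 m/s); the robot touches nothing.
It fails at once if the teal stencil is dropped (falls out of the fingers by more than about 15 mm) (linear speed of teal_stencil above 0.55 m/s and contact force between the fingers and teal_stencil below 0.05 N).
It fails at once if the orange stencil is moved by more than 30 mm (distance of orange_stencil_centre from where it was at the start of the episode above 0.03 m).
It fails at once if the yellow stencil is moved by more than 30 mm (distance of yellow_stencil_centre from where it was at the start of the episode above 0.03 m).
It also fails if it takes over 35 s, if anything falls off the work surface, if the arm or the gripper's body presses on something with over 40 N, if the wrist force passes 120 N, or if a joint passes its speed limit or range.

## Working session

There is one attempt and no reset: what is moved stays moved. The work goes in short steps, Python scripts to look and compute and a tool call to move; the robot and the scene stay as the last step left them, time stands still between calls to the robot, and variables do not carry over. Pictures are saved under pics/ and viewed, and the job is handed in when it is done.

Besides the shell and the picture viewer there is one more tool, called after "Request:" as name(argument=value, ...) on one line, values as JSON. send_rows: Moves the arm, as the interface text tells. Its arguments: {"type":"object","properties":{"increments":{"type":"array"}},"required":["increments"]}

```bash
mkdir -p pics
python3 - <<'E'
from bench import robot
import cv2,pickle
o=robot.get_obs();print(o)
for n in ["top","side"]:
    s=robot.snapshot(n);pickle.dump(s,open(f"{n}0.pkl","wb"))
    cv2.imwrite(f"pics/{n}0.png",s["image"][:,:,::-1]);print(s["intrinsics"],s["world_from_camera"])
E
```

```text
{'time': 0.0, 'joint_positions': array([-1.26411683e+00,  8.79705022e-02,  1.37221067e+00,  3.00873839e-05,
        1.68358051e+00, -1.03135885e-01]), 'qvel': array([-0.00109606, -0.00022185, -0.00112967, -0.00035334,  0.00163393,
        0.00229223]), 'joint_torque': array([ 6.14008623e-04, -3.40179241e+01, -3.02427149e+01,  7.17027392e-02,
        3.27562506e-02, -1.72923042e-04]), 'tool_pos': array([ 0.21896936, -0.50395726,  0.2043178 ]), 'ee_rot': array([-1.68771793,  1.56862709,  1.86369345]), 'wrist_force': array([-0.19097954, -1.0473842 , -0.59185659]), 'wrist_torque': array([-0.00563524, -0.0049706 , -0.02299695]), 'width': 0.09361464839967938}
[[367.19151961   0.         251.86387049]
 [  0.         367.19151961 191.76820072]
 [  0.           0.           1.        ]] [[-1.63371548e-02 -9.87840044e-01  1.54612888e-01  4.02709059e-01]
 [-9.99861356e-01  1.66385073e-02  6.55146107e-04  6.99851867e-02]
 [-3.21970723e-03 -1.54580749e-01 -9.87974911e-01  9.74883436e-01]
 [ 0.00000000e+00  0.00000000e+00  0.00000000e+00  1.00000000e+00]]
[[451.44757675   0.         252.48364416]
 [  0.         451.44757675 193.37003987]
 [  0.           0.           1.        ]] [[ 0.99352173 -0.06542936  0.09291696  0.45199973]
 [-0.1136021  -0.59355124  0.79673803 -0.803506  ]
 [ 0.00302092 -0.80213211 -0.59713897  0.71300105]
 [ 0.          0.          0.          1.        ]]
```

View pics/top0.png

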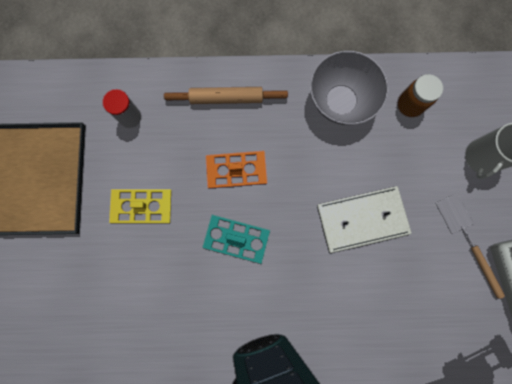

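View pics/side0.png

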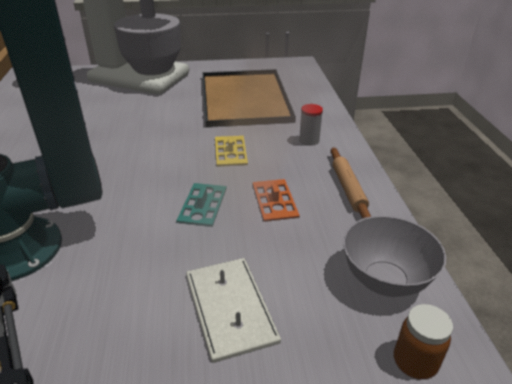

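The top view shows the teal plate at about (237,240), the board at about (364,219) with its pins near (346,224) and (387,214), orange at (236,170) and yellow at (140,206). Next I measure them.

```bash
cat > h.py <<'E'
import numpy as np,cv2,pickle
def ray(s,px,z):
    px=np.atleast_2d(np.float64(px)); K=s["intrinsics"];T=s["world_from_camera"]
    d=np.c_[(px-[K[0,2],K[1,2]])/K[0,0],np.ones(len(px))]@T[:3,:3].T
    c=T[:3,3]; return c+d*((z-c[2])/d[:,2])[:,None]
def proj(s,P):
    K=s["intrinsics"];T=s["world_from_camera"]
    q=(np.atleast_2d(P)-T[:3,3])@T[:3,:3]; return q[:,:2]/q[:,2:]*K[0,0]+[K[0,2],K[1,2]]
def big(m):
    c,_=cv2.findContours(m.astype(np.uint8),cv2.RETR_EXTERNAL,cv2.CHAIN_APPROX_NONE);return max(c,key=cv2.contourArea)
def rect(s,m,z):
    p=ray(s,big(m)[:,0,:],z)[:,:2]
    r=cv2.minAreaRect((p*1000).astype(np.float32)); b=cv2.boxPoints(r)
    e=[b[1]-b[0],b[2]-b[1]]; l=max(e,key=np.linalg.norm)
    return np.array(r[0])/1000,r[1],np.degrees(np.arctan2(l[1],l[0]))%180
def teal(im):
    h=cv2.cvtColor(im,cv2.COLOR_RGB2HSV);return (h[...,0]>75)&(h[...,0]<95)&(h[...,1]>120)&(h[...,2]>60)
E
python3 - <<'E'
from h import *
for n in ["top","side"]:
    s=pickle.load(open(n+"0.pkl","rb"));im=s["image"];h=cv2.cvtColor(im,cv2.COLOR_RGB2HSV)
    m=teal(im)
    if n=="side": m[:, :150]=0
    print(n,"teal",rect(s,m,0.008 if n=="top" else .004))
    w=(im.min(2)>165)&(h[...,1]<40)
    b=np.zeros_like(w); 
    if n=="top": b[180:255,310:415]=w[180:255,310:415]
    else: b[255:360,180:285]=w[255:360,180:285]
    w=cv2.morphologyEx(b.astype(np.uint8),cv2.MORPH_CLOSE,np.ones((5,5)))
    print(n,"board",rect(s,w,.015))
    cr=im[175:280,195:415] if n=="top" else im[170:365,170:290]
    cv2.imwrite(f"pics/{n}crop.png",cv2.resize(cr,None,fx=3.6 if n=="top" else 3,fy=3.6 if n=="top" else 3,interpolation=cv2.INTER_CUBIC)[:,:,::-1])
E
```

```text
top teal (array([0.43058377, 0.11429347]), (157.2319793701172, 87.55916595458984), np.float32(74.0574))
top board (array([ 0.47814395, -0.22118149]), (123.8980941772461, 214.72076416015625), np.float32(102.389465))Traceback (most recent call last):
  File "<stdin>", line 6, in <module>
  File "h.py", line 12, in rect
    p=ray(s,big(m)[:,0,:],z)[:,:2]
            ~~~^^^
  File "h.py", line 10, in big
    c,_=cv2.findContours(m.astype(np.uint8),cv2.RETR_EXTERNAL,cv2.CHAIN_APPROX_NONE);return max(c,key=cv2.contourArea)
                                                                                            ~~~^^^^^^^^^^^^^^^^^^^^^^^
ValueError: max() iterable argument is empty
```

View pics/topcrop.png

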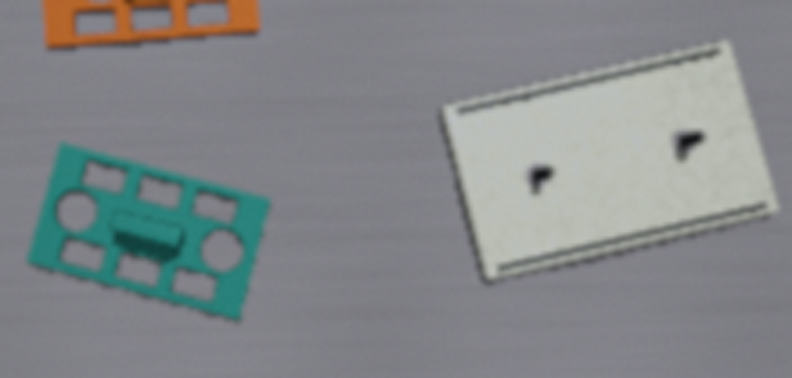

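The crop shows the teal plate clearly, with its rib and round holes, and the board with two pins. I'll cross-check this in the side view with a looser mask.

Run:
```python
from h import *
s=pickle.load(open("side0.pkl","rb"));im=s["image"];h=cv2.cvtColor(im,cv2.COLOR_RGB2HSV)
print(h[190,192],h[218,185],im[300,210])
m=(h[...,0]>70)&(h[...,0]<98)&(h[...,1]>70)
b=np.zeros_like(m);b[175:232,172:235]=m[175:232,172:235]
print("teal",rect(s,b,.008))
w=(im.min(2)>120)&(im[...,1]>=im[...,2].astype(int)+4);b=np.zeros_like(w);b[255:360,180:285]=w[255:360,180:285]
w=cv2.morphologyEx(b.astype(np.uint8),cv2.MORPH_CLOSE,np.ones((5,5)))
print("board",rect(s,w,.015))
cv2.imwrite("pics/sidecrop.png",cv2.resize(im[170:365,170:290],None,fx=3,fy=3,interpolation=cv2.INTER_CUBIC)[:,:,::-1])
# pins and holes
t=pickle.load(open("top0.pkl","rb"))
print("pins base top",ray(t,[[195+534/3.6,175+192/3.6],[195+682/3.6,175+159/3.6]],.015))
print("pins tip top",ray(t,[[195+541/3.6,175+170/3.6],[195+690/3.6,175+135/3.6]],.05))
print("holes top",ray(t,[[195+76/3.6,175+211/3.6],[195+222/3.6,175+250/3.6]],.008))
```

```text
[ 86  97 105] [ 86 112 114] [189 188 174]
teal (array([0.4242901 , 0.11500229]), (157.00294494628906, 85.78572845458984), np.float32(78.22049))
board (array([ 0.47605304, -0.22183167]), (129.69921875, 220.5322723388672), np.float32(102.118164))
pins base top [[ 0.45258162 -0.16589108  0.015     ]
 [ 0.47465692 -0.27449661  0.015     ]]
pins tip top [[ 0.46598685 -0.16301507  0.05      ]
 [ 0.48875849 -0.26875132  0.05      ]]
holes top [[0.44467793 0.16607545 0.008     ]
 [0.41485166 0.06037951 0.008     ]]
```

View pics/sidecrop.png

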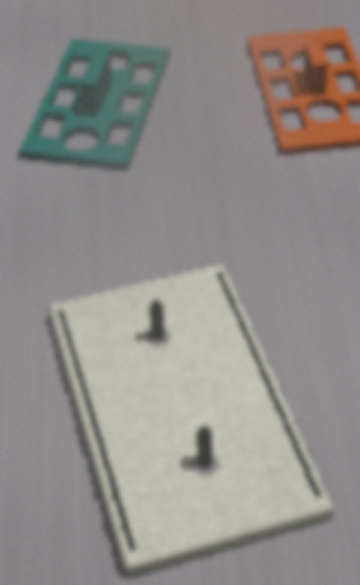

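```bash
cat >> h.py <<'E'
from scipy.spatial.transform import Rotation as Rn
def toolR(o): return Rn.from_euler('xyz',o["ee_rot"]).as_matrix()
def plan(o,target,jawdeg):
    R=toolR(o); d=R.T@(np.array(target)-o["tool_pos"])
    y=R[:,1]; cur=np.degrees(np.arctan2(y[1],y[0])); dy=(jawdeg-cur+90)%180-90
    # roll about tool x (down): +roll turns yaw negative
    print("tcp",o["tool_pos"].round(4),"jaw",cur.round(2),"local shift",d.round(4),"roll",np.radians(-dy*np.sign(-R[2,0])).round(4),"q6",o["joint_positions"][5].round(3),"t",o["time"],"w",o["width"],"F",o["wrist_force"].round(2))
E
python3 - <<'E'
from h import *
from bench import robot
o=robot.get_obs();print(toolR(o).round(3));plan(o,[.43,.114,.206],-15.8)
E
```

```text
[[-0.001  0.398 -0.917]
 [ 0.002 -0.917 -0.398]
 [-1.    -0.002 -0.   ]]
tcp [ 0.219  -0.504   0.2044] jaw -66.52 local shift [-0.0005 -0.4827 -0.4398] roll -0.8852 q6 -0.103 t 0.1 w 0.09385437371329373 F [ 0.77 -0.19 -0.65]
```

Request:
send_rows(increments=[[1, 0, -0.028, -0.026, -0.05], [1, 0, -0.056, -0.051, -0.1], [1, 0, -0.084, -0.077, -0.15], [1, 0, -0.112, -0.102, -0.2], [1, 0, -0.14, -0.128, -0.25]])

```text
time: 0.52
tool_pos: [0.2807, -0.3232, 0.2048]
ee_rot: [-1.777, 1.57, 2.026]
wrist_force: [0.7, 0.5, -0.7]
width: 0.0942
```

```bash
cat > p.py <<'E'
import sys
from h import *
from bench import robot
a=list(map(float,sys.argv[1:]));plan(robot.get_obs(),a[:3],a[3])
E
python3 p.py .43 .114 .206 -15.8
```

```text
tcp [ 0.2807 -0.3232  0.2048] jaw -52.11 local shift [-0.0009 -0.2533 -0.3864] roll -0.6337 q6 -0.079 t 0.5167 w 0.09418054535658893 F [ 0.65  0.46 -0.71]
```

Request:
send_rows(increments=[[1, 0, -0.021, -0.033, -0.06], [1, 0, -0.042, -0.066, -0.12], [1, 0, -0.063, -0.099, -0.18], [1, 0, -0.084, -0.132, -0.24], [1, 0, -0.105, -0.165, -0.3]])

```text
time: 0.93
tool_pos: [0.3466, -0.1391, 0.2052]
ee_rot: [1.718, 1.571, -0.462]
wrist_force: [0.9, -0.8, -0.0]
width: 0.0937
```

```bash
python3 p.py .43 .114 .206 -15.8
```

```text
tcp [ 0.3466 -0.1391  0.2052] jaw -34.88 local shift [-0.0008 -0.0763 -0.2553] roll -0.333 q6 0.075 t 0.9333 w 0.09374962654332958 F [ 0.91 -0.8  -0.02]
```

Request:
send_rows(increments=[[1, 0, -0.011, -0.037, -0.05], [1, 0, -0.022, -0.074, -0.1], [1, 0, -0.033, -0.111, -0.15], [1, 0, -0.044, -0.148, -0.2], [1, 0, -0.055, -0.185, -0.25]])

```text
time: 1.35
tool_pos: [0.4077, 0.0441, 0.2052]
ee_rot: [0.281, 1.571, -1.649]
wrist_force: [0.7, -0.7, 0.1]
width: 0.0944
```

```bash
python3 p.py .43 .114 .206 -15.8
```

```text
tcp [0.4077 0.0441 0.2052] jaw -20.53 local shift [-0.0008 -0.0036 -0.0733] roll -0.0825 q6 0.328 t 1.35 w 0.09435835932067144 F [ 0.68 -0.68  0.07]
```

Request:
send_rows(increments=[[1, 0, -0.002, -0.03, -0.04], [1, 0, -0.004, -0.06, -0.07], [1, 0, -0.004, -0.073, -0.0825], [1, 0, -0.004, -0.073, -0.0825]])

```text
time: 1.68
tool_pos: [0.4299, 0.1142, 0.2046]
ee_rot: [-1.635, 1.569, 2.803]
wrist_force: [-0.1, 0.5, 0.7]
width: 0.0939
```

```bash
python3 p.py .43 .114 .206 -15.8
python3 - <<'E'
from h import *
from bench import robot
s=robot.snapshot("wrist");pickle.dump(s,open("w1.pkl","wb"));cv2.imwrite("pics/w1.png",s["image"][:,:,::-1])
print(s["intrinsics"],s["world_from_camera"].round(3))
m=teal(s["image"]);print(m.sum())
cv2.imwrite("pics/w1m.png",m*255)
print(rect(s,m,.008))
E
```

```text
tcp [0.4299 0.1142 0.2046] jaw -15.69 local shift [-0.0014  0.0002  0.0002] roll 0.0019 q6 0.406 t 1.6833 w 0.09388055338481355 F [-0.13  0.54  0.65]
[[315.6675289    0.         259.06174165]
 [  0.         315.6675289  190.9665772 ]
 [  0.           0.           1.        ]] [[ 0.963 -0.26  -0.074  0.451]
 [-0.27  -0.928 -0.256  0.188]
 [-0.002  0.266 -0.964  0.384]
 [ 0.     0.     0.     1.   ]]
6326
(array([0.42992709, 0.11593271]), (158.56396484375, 89.29338073730469), np.float32(73.97775))[ WARN:0@1.614] global loadsave.cpp:1063 imwrite_ Unsupported depth image for selected encoder is fallbacked to CV_8U.
```

View pics/w1.png

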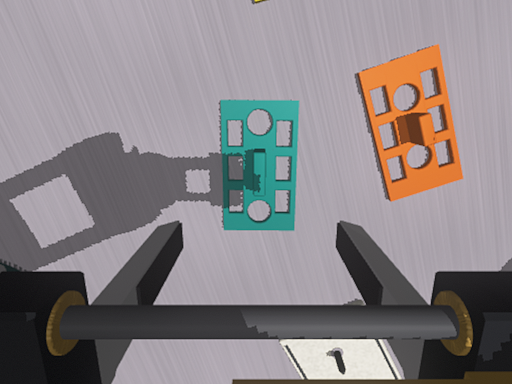

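The wrist view agrees with the top view: centre (0.430, 0.1155), axis at 74.0°. I descend now.

```bash
python3 p.py .43 .115 .014 -15.9
```

```text
tcp [0.4296 0.1127 0.2047] jaw -15.81 local shift [ 1.907e-01  1.000e-04 -2.500e-03] roll 0.0016 q6 0.405 t 1.7333 w 0.09407186426236207 F [ 0.61  0.59 -0.07]
```

Request:
send_rows(increments=[[1, 0.04, 0, -0.001, 0], [1, 0.08, 0, -0.001, 0], [1, 0.12, 0, -0.001, 0], [1, 0.15, 0, -0.001, 0], [1, 0.165, 0, -0.001, 0]])

```text
time: 2.15
tool_pos: [0.4263, 0.1109, 0.0356]
ee_rot: [-1.072, 1.562, -2.923]
wrist_force: [-0.9, 0.4, -0.3]
width: 0.0944
```

```bash
python3 p.py .43 .115 .014 -15.9
```

```text
tcp [0.4263 0.1109 0.0356] jaw -16.08 local shift [ 0.0216  0.0025 -0.0051] roll -0.0031 q6 0.407 t 2.15 w 0.0943892692678009 F [-0.89  0.45 -0.29]
```

Request:
send_rows(increments=[[1, 0.01, 0.001, -0.002, 0], [1, 0.015, 0.001, -0.002, 0], [1, 0.015, 0.001, -0.002, 0]])

```text
time: 2.4
tool_pos: [0.4315, 0.1137, 0.0251]
ee_rot: [-0.881, 1.57, -2.731]
wrist_force: [0.9, -0.0, 0.5]
width: 0.0941
```

```bash
python3 p.py .43 .115 .014 -15.9;python3 p.py .43 .115 .014 -15.9
```

```text
tcp [0.4315 0.1137 0.0251] jaw -16.02 local shift [ 0.0111 -0.0017 -0.0008] roll -0.0021 q6 0.41 t 2.4 w 0.09413387425976312 F [ 0.89 -0.01  0.46]
tcp [0.4315 0.1137 0.0251] jaw -16.02 local shift [ 0.0111 -0.0017 -0.0008] roll -0.0021 q6 0.41 t 2.4 w 0.09413387425976312 F [ 0.89 -0.01  0.46]
```

Request:
send_rows(increments=[[1, 0.006, -0.001, -0.001, 0], [1, 0.01, -0.001, -0.001, 0], [0.2, 0.01, -0.001, -0.001, 0], [-0.3, 0.01, -0.001, -0.001, 0], [-0.5, 0.01, -0.001, -0.001, 0]])

```text
time: 2.82
tool_pos: [0.4315, 0.1157, 0.016]
ee_rot: [1.862, 1.57, 0.013]
wrist_force: [0.3, -0.7, 0.6]
width: 0.0772
```

Request:
send_rows(increments=[[-0.7, 0, 0, 0, 0], [-1, 0, 0, 0, 0], [-1, 0, 0, 0, 0], [-1, 0, 0, 0, 0], [-1, 0, 0, 0, 0]])

```text
time: 3.23
tool_pos: [0.431, 0.1156, 0.0155]
ee_rot: [1.079, 1.571, -0.771]
wrist_force: [0.5, -1.2, 0.6]
width: 0.0442
```

Request:
send_rows(increments=[[-1, 0, 0, 0, 0], [-1, 0, 0, 0, 0], [-1, 0, 0, 0, 0]])

```text
time: 3.48
tool_pos: [0.431, 0.1156, 0.0154]
ee_rot: [0.248, 1.571, -1.601]
wrist_force: [0.2, 0.8, 0.3]
width: 0.024
```

Request:
send_rows(increments=[[-1, 0, 0, 0, 0], [-1, 0, 0, 0, 0], [-1, 0, 0, 0, 0], [-1, 0, 0, 0, 0], [-1, 0, 0, 0, 0]])

```text
time: 3.9
tool_pos: [0.4308, 0.1157, 0.0154]
ee_rot: [-1.148, 1.57, -2.997]
wrist_force: [-0.8, 0.7, 0.4]
width: 0.0137
```

Request:
send_rows(increments=[[-1, -0.005, 0, 0, 0], [-1, -0.015, 0, 0, 0], [-1, -0.03, 0, 0, 0], [-1, -0.05, 0, 0, 0], [-1, -0.07, 0, 0, 0]])

```text
time: 4.32
tool_pos: [0.4307, 0.1156, 0.0866]
ee_rot: [-0.793, 1.57, -2.642]
wrist_force: [0.9, -0.1, -1.6]
width: 0.0136
```

```bash
python3 p.py .477 -.2215 .12 12.3;python3 - <<'E'
from h import *
from bench import robot
s=robot.snapshot("wrist");pickle.dump(s,open("w2.pkl","wb"));cv2.imwrite("pics/w2.png",s["image"][:,:,::-1])
E
```

```text
tcp [0.4307 0.1156 0.0866] jaw -15.96 local shift [-0.0334  0.1371  0.3114] roll -0.4932 q6 0.414 t 4.3167 w 0.01362135078576501 F [ 0.9  -0.1  -1.63]
```

View pics/w2.png

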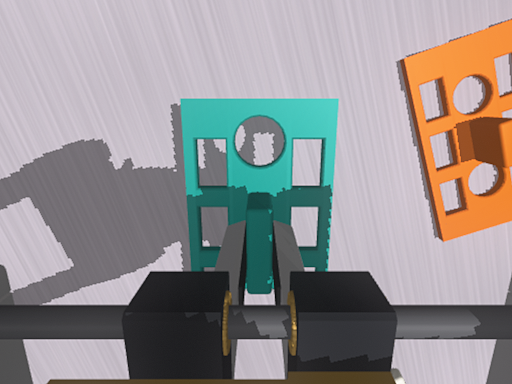

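The stencil is held squarely: width 13.6 mm, with the rib between the fingers at about (260,240) px. I carry it to the board.

Request:
send_rows(increments=[[-1, -0.01, 0.006, 0.014, -0.02], [-1, -0.022, 0.017, 0.038, -0.06], [-1, -0.033, 0.03, 0.066, -0.1], [-1, -0.033, 0.043, 0.094, -0.15], [-1, -0.033, 0.056, 0.122, -0.2]])

```text
time: 4.78
tool_pos: [0.4521, -0.0184, 0.1198]
ee_rot: [1.435, 1.568, -0.211]
wrist_force: [0.5, 0.0, -1.1]
width: 0.0143
```

```bash
python3 p.py .477 -.2215 .12 12.3
```

```text
tcp [ 0.4521 -0.0184  0.1198] jaw -4.31 local shift [0.     0.0401 0.2007] roll -0.29 q6 -0.091 t 4.7833 w 0.014311680427988489 F [ 0.51  0.   -1.08]
```

Request:
send_rows(increments=[[-1, 0, 0.006, 0.03, -0.05], [-1, 0, 0.012, 0.06, -0.1], [-1, 0, 0.018, 0.09, -0.15], [-1, 0, 0.024, 0.12, -0.19], [-1, 0, 0.03, 0.148, -0.22]])

```text
time: 5.2
tool_pos: [0.4696, -0.1688, 0.1186]
ee_rot: [0.646, 1.57, -0.782]
wrist_force: [0.3, -0.4, -1.1]
width: 0.0138
```

```bash
python3 p.py .477 -.2215 .12 12.3
```

```text
tcp [ 0.4696 -0.1688  0.1186] jaw 8.18 local shift [-0.0014 -0.0001  0.0532] roll -0.072 q6 -0.601 t 5.2 w 0.013822393506275628 F [ 0.33 -0.43 -1.13]
```

Request:
send_rows(increments=[[-1, 0, 0, 0.025, -0.035], [-1, 0, 0, 0.042, -0.06], [-1, 0, 0, 0.05, -0.07], [-1, 0, 0, 0.053, -0.072], [-1, 0, 0, 0.053, -0.072]])

```text
time: 5.62
tool_pos: [0.477, -0.2194, 0.1183]
ee_rot: [-2.826, 1.57, 2.099]
wrist_force: [0.3, 0.3, -1.3]
width: 0.0139
```

```bash
python3 p.py .477 -.2215 .12 12.3
python3 - <<'E'
from h import *
from bench import robot
for n in ["top","side","wrist"]:
    s=robot.snapshot(n);pickle.dump(s,open(n+"3.pkl","wb"));im=s["image"]
    c={"top":im[150:290,270:450],"side":im[180:380,120:330],"wrist":im}[n]
    f={"top":4,"side":2.9,"wrist":1}[n]
    cv2.imwrite(f"pics/{n}3.png",cv2.resize(c,None,fx=f,fy=f,interpolation=cv2.INTER_CUBIC)[:,:,::-1])
E
```

```text
tcp [ 0.477  -0.2194  0.1183] jaw 12.18 local shift [-0.0017 -0.0004  0.0021] roll -0.0021 q6 -0.752 t 5.6167 w 0.013927904229496602 F [ 0.31  0.27 -1.34]
```

View pics/top3.png

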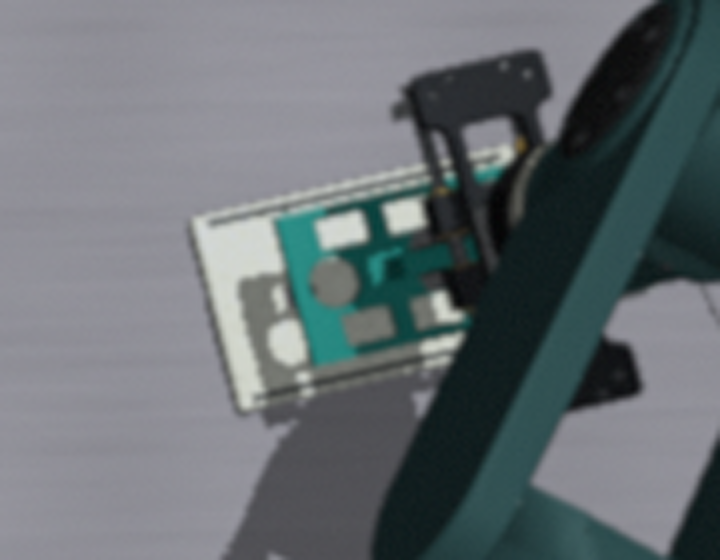

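View pics/side3.png

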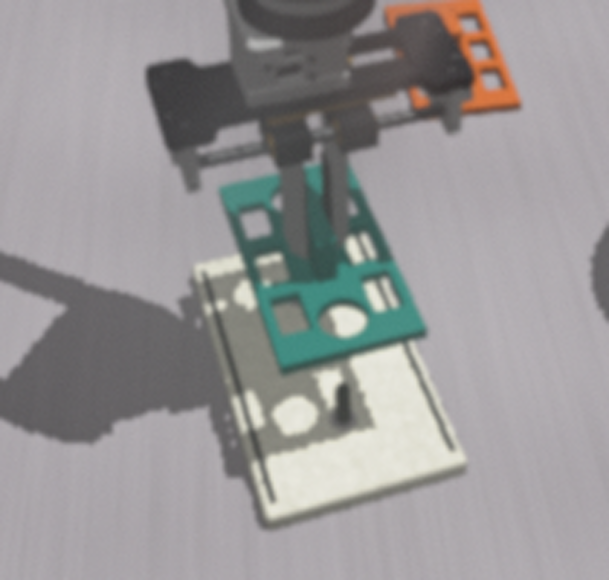

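View pics/wrist3.png

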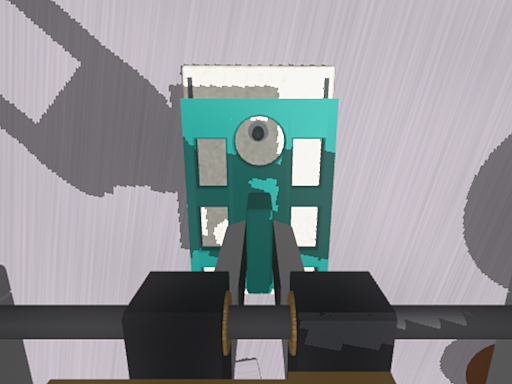

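The wrist view shows the pin tip at (258,131), inside the hole centred at about (260,140). I cast rays for both to get the offsets.

Run:
```python
from h import *
s=pickle.load(open("wrist3.pkl","rb"))
R90=np.radians(102.3);u=np.array([np.cos(R90),np.sin(R90)])
h=ray(s,[[260,140]],.111)[0,:2];p=ray(s,[[258,131]],.05)[0,:2]
print("hole",h,"pin",p,"centre from hole",h-u*.055,"board from pin",p-u*.055, "delta",p-h)
m=teal(s["image"]);
top=big(m|False); 
t=pickle.load(open("side3.pkl","rb"))
print("pin side tip/base",ray(t,[[120+344/2.9,180+385/2.9]],.048),ray(t,[[120+341/2.9,180+421/2.9]],.015))
t=pickle.load(open("side0.pkl","rb"))
print("pins base side0",ray(t,[[170+156/3,170+339/3],[170+205/3,170+467/3]],.015)); print("tips",ray(t,[[170+157/3,170+302/3],[170+204/3,170+428/3]],.048))
# angle of plate edge and board edge in wrist
im=s["image"]
c=big(m)[:,0,:];e=c[(c[:,1]<103)&(c[:,0]>186)&(c[:,0]<332)]
E=ray(s,e,.111)[:,:2];l=cv2.fitLine((E*1000).astype(np.float32),cv2.DIST_L1,0,.01,.01).ravel();print("plate edge ang",np.degrees(np.arctan2(l[1],l[0])))
w=(im.min(2)>190)[55:80,186:330];e=np.array([[x+186,55+np.argmax(w[:,x])] for x in range(w.shape[1]) if w[:,x].any()])
E=ray(s,e,.015)[:,:2];l=cv2.fitLine((E*1000).astype(np.float32),cv2.DIST_L1,0,.01,.01).ravel();print("board edge ang",np.degrees(np.arctan2(l[1],l[0])))
```

```text
hole [ 0.4656398  -0.16321179] pin [ 0.4641818  -0.16327756] centre from hole [ 0.47735647 -0.21694929] board from pin [ 0.47589848 -0.21701507] delta [-1.45799431e-03 -6.57764323e-05]
pin side tip/base [[ 0.48905952 -0.27498195  0.048     ]] [[ 0.48644458 -0.27695967  0.015     ]]
pins base side0 [[ 0.46384521 -0.17011284  0.015     ]
 [ 0.48772729 -0.27821473  0.015     ]]
tips [[ 0.46590381 -0.16745535  0.048     ]
 [ 0.4879552  -0.27465024  0.048     ]]
plate edge ang 12.2837
board edge ang 11.509961
```

Hole and pin agree to about 1.5 mm against 10 mm of clearance, and the angles to under 1°. I lower it in stages.

Request:
send_rows(increments=[[-1, 0.01, -0.001, 0.001, 0], [-1, 0.025, -0.001, 0.001, 0], [-1, 0.035, -0.001, 0.001, 0], [-1, 0.042, -0.001, 0.001, 0], [-1, 0.045, -0.001, 0.001, 0]])

```text
time: 6.18
tool_pos: [0.4753, -0.2196, 0.0715]
ee_rot: [-2.305, 1.568, 2.622]
wrist_force: [-0.6, -0.4, -1.6]
width: 0.0138
```

Request:
send_rows(increments=[[-1, 0.003, 0, 0, 0], [-1, 0.003, 0, 0, 0]])

```text
time: 6.35
tool_pos: [0.4761, -0.2204, 0.07]
ee_rot: [-2.233, 1.57, 2.693]
wrist_force: [-0.7, -0.1, -0.4]
width: 0.0137
```

```bash
python3 p.py .476 -.22 .031 12.2
python3 - <<'E'
from h import *
from bench import robot
for n in ["side","wrist"]:
    s=robot.snapshot(n);pickle.dump(s,open(n+"4.pkl","wb"));im=s["image"]
    c={"side":im[180:380,120:330],"wrist":im}[n]
    f={"side":2.9,"wrist":1}[n]
    cv2.imwrite(f"pics/{n}4.png",cv2.resize(c,None,fx=f,fy=f,interpolation=cv2.INTER_CUBIC)[:,:,::-1])
E
```

```text
tcp [ 0.4761 -0.2204  0.07  ] jaw 12.24 local shift [ 0.039  -0.     -0.0004] roll 0.0007 q6 -0.755 t 6.35 w 0.013696727402346218 F [-0.67 -0.08 -0.42]
```

View pics/side4.png

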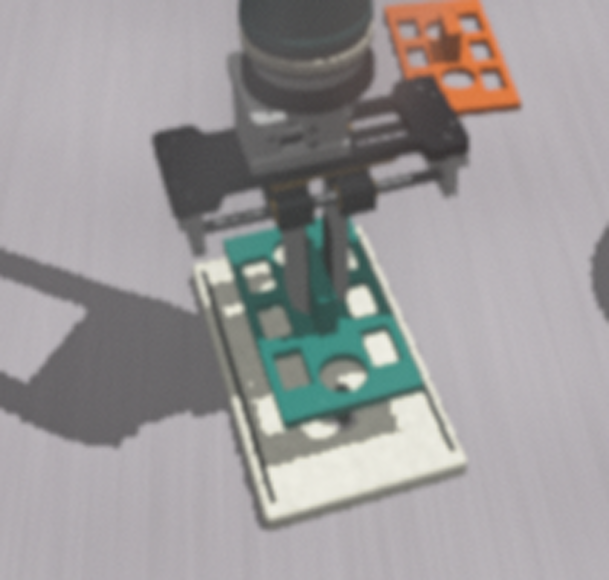

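View pics/wrist4.png

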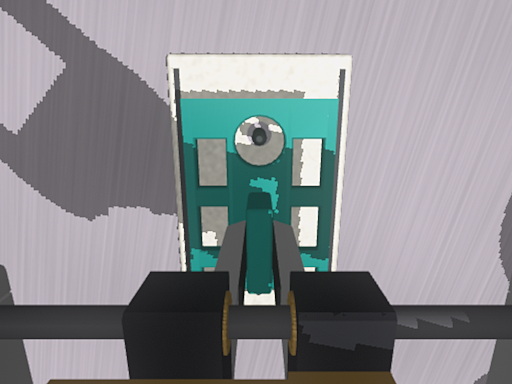

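Both pins sit inside their holes: the wrist view has the pin at (258,134) in the hole at (260,140), and the side crop shows the near pin tip in the near hole. I continue down slowly.

Request:
send_rows(increments=[[-1, 0.008, 0, 0, 0], [-1, 0.016, 0, 0, 0], [-1, 0.023, 0, 0, 0], [-1, 0.029, 0, 0, 0], [-1, 0.033, 0, 0, 0]])

```text
time: 6.87
tool_pos: [0.4756, -0.2202, 0.036]
ee_rot: [-2.271, 1.569, 2.655]
wrist_force: [-0.4, -0.0, -1.9]
width: 0.0139
```

Request:
send_rows(increments=[[-1, 0.001, 0, 0, 0], [-1, 0.002, 0, 0, 0], [-1, 0.003, 0, 0, 0], [-1, 0.004, 0, 0, 0], [-1, 0.004, 0, 0, 0]])

```text
time: 7.28
tool_pos: [0.4764, -0.2207, 0.0336]
ee_rot: [0.669, 1.57, -0.689]
wrist_force: [-0.2, 0.7, -0.7]
width: 0.0138
```

Request:
send_rows(increments=[[-1, 0.001, 0, 0, 0], [-1, 0.002, 0, 0, 0], [-1, 0.002, 0, 0, 0], [-1, 0.002, 0, 0, 0]])

```text
time: 7.62
tool_pos: [0.4763, -0.2206, 0.0315]
ee_rot: [-0.526, 1.571, -1.884]
wrist_force: [0.3, -0.6, -1.2]
width: 0.0139
```

Request:
send_rows(increments=[[-1, 0.001, 0, 0, 0], [-1, 0.001, 0, 0, 0], [-1, 0.001, 0, 0, 0]])

```text
time: 7.87
tool_pos: [0.4763, -0.2206, 0.0305]
ee_rot: [0.207, 1.571, -1.151]
wrist_force: [-0.9, -0.1, -0.8]
width: 0.0138
```

Request:
send_rows(increments=[[-1, 0.0007, 0, 0, 0], [-1, 0.0007, 0, 0, 0], [-1, 0.0007, 0, 0, 0]])

```text
time: 8.12
tool_pos: [0.4763, -0.2206, 0.0305]
ee_rot: [0.478, 1.57, -0.88]
wrist_force: [-2.4, 0.7, 4.0]
width: 0.0138
```

Contact is felt: Fz +4 N, and z stopped at 0.0305. I release and back off.

Request:
send_rows(increments=[[-0.6, 0, 0, 0, 0], [-0.3, 0, 0, 0, 0], [0, 0, 0, 0, 0], [0, 0, 0, 0, 0], [0, 0, 0, 0, 0]])

```text
time: 8.53
tool_pos: [0.4763, -0.2206, 0.0296]
ee_rot: [-1.797, 1.571, 3.129]
wrist_force: [-0.4, -0.5, 0.2]
width: 0.042
```

Request:
send_rows(increments=[[0, 0, 0, 0, 0], [0, 0, 0, 0, 0], [0, 0, 0, 0, 0]])

```text
time: 8.78
tool_pos: [0.4763, -0.2206, 0.0298]
ee_rot: [0.811, 1.571, -0.547]
wrist_force: [0.3, -0.5, 0.2]
width: 0.0473
```

Request:
send_rows(increments=[[0, -0.01, 0, 0, 0], [0, -0.03, 0, 0, 0], [0, -0.06, 0, 0, 0], [0, -0.1, 0, 0, 0], [0, -0.13, 0, 0, 0]])

```text
time: 9.2
tool_pos: [0.4767, -0.2208, 0.1633]
ee_rot: [0.811, 1.568, -0.546]
wrist_force: [0.0, -0.7, -0.3]
width: 0.0471
```

Run:
```python
from h import *
from bench import robot
for n in ["side","wrist"]:
    s=robot.snapshot(n);pickle.dump(s,open(n+"5.pkl","wb"));im=s["image"]
    c={"side":im[180:380,120:330],"wrist":im}[n]
    f={"side":2.9,"wrist":1}[n]
    cv2.imwrite(f"pics/{n}5.png",cv2.resize(c,None,fx=f,fy=f,interpolation=cv2.INTER_CUBIC)[:,:,::-1])
    if n=="wrist": print("teal",rect(s,teal(im),.023))
```

```text
teal (array([ 0.47603729, -0.22058432]), (88.9177474975586, 157.96434020996094), np.float32(102.23479))
```

View pics/side5.png

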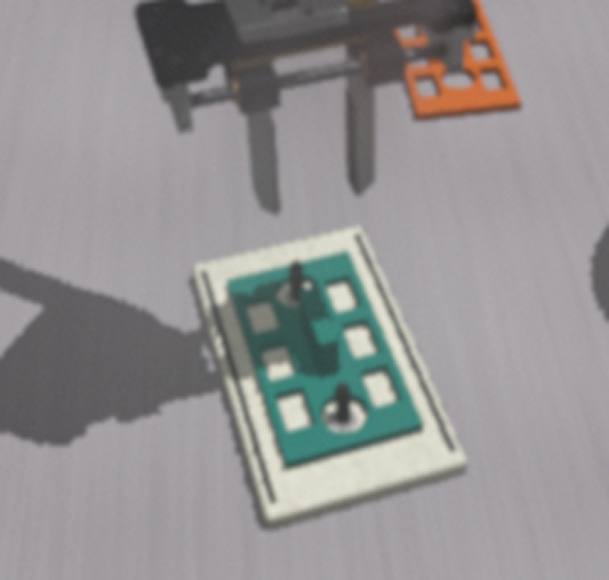

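View pics/wrist5.png

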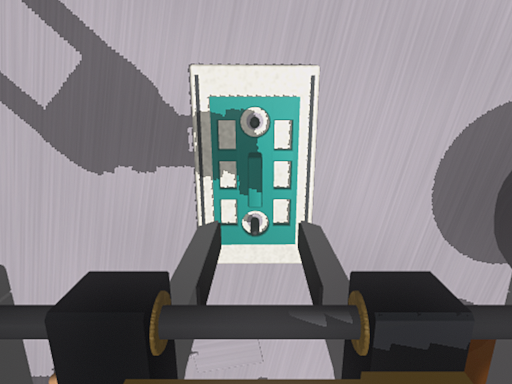

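Both pins stand through the round holes, at (255,123) and (255,223) in the wrist view. The plate lies flat and centred, and the gripper is clear. I let the arm settle and hand in.

Request:
send_rows(increments=[[0, 0, 0, 0, 0], [0, 0, 0, 0, 0], [0, 0, 0, 0, 0]])

```text
time: 9.55
tool_pos: [0.4753, -0.22, 0.158]
ee_rot: [-2.301, 1.567, 2.625]
wrist_force: [-0.5, 0.2, 0.7]
width: 0.047
```

```bash
python3 -c "
from bench import robot
print(robot.close_job())"
```

```text
the job is handed in; nothing more can be done
None
```

The teal stencil is on the board with both pins through its round holes, and I handed the job in at about 9.6 s of the 35 s allowed. I gripped it by the rib, carried it over and lowered it in stages until it touched (about 4 N). I then opened the fingers and backed off about 130 mm.

**Last checks:**
- **Position:** the wrist camera put the plate's centre at (0.476, -0.221) with its long axis at 102.2°. The board was measured at about (0.477, -0.221) and 102.3°.
- **Height:** no camera measured it directly. The gripper stopped 15 mm higher than where it grasped the stencil on the table, which matches the board's thickness, and the plate looks flat in both views.
- **Other stencils:** the arm never went near orange or yellow. Orange looks unmoved in the side pictures; I did not check yellow at the end.

**Disagreement:** estimates of the board's centre along y differed by about 6 mm between views (-0.216 to -0.2225). That was well inside the 10 mm clearance of the holes, and the final pictures show the pins inside them. No check failed.

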